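# Hook the long shelf bracket into the slotted upright

### The arm

A 7-joint arm with a two-finger parallel gripper is mounted at the origin on the work surface. World frame = base frame: x ahead of the robot, y to its left, z up, the work surface at z = 0. Lengths are in m, angles in rad, forces in N, time in s.
With the tool pointing down it reaches from about 0.4 to 0.875 m from the base axis. Payload 6.5 kg.
Tool frame: the origin (TCP) lies where the fingers leave the gripper's body, on its centre line; the fingertips stand 64 mm ahead of it and the grasp point (between the pads) lies ahead of it (manip.grasp_offset is the z of the grasp point in the tool frame, in m); z points along the fingers, x is the direction in which the jaws open and shut, and the axes are right-handed (so a half turn about z gives the same grasp; the last joint's range is limited). The gripper opens to 88 mm and grips with 3 to 60 N. Pads are 18 mm wide; open, the fingers measure 123 mm over their backs; the gripper's body (75 mm by 187 mm) begins 45 mm behind the grasp point.
Start: joints at [-1.212, 0.536, -0.004, 1.538, 0.003, 1.067, -0.071], TCP at [0.268, 0.592, 0.303] pointing down, gripper open.
Joint ranges: [-2.7, 2.7], [-0.37, 2.16], [-1.27, 1.26], [0.24, 2.4], [-1.31, 4.45], [0.19, 1.91], [-2.76, 2.76]. Speed limits (rad/s): [2.39, 2.39, 3.14, 3.14, 3.14, 3.14, 3.14].

### API

Orientations are given as a 3x3 rotation matrix whose columns are the frame's x, y, z axes.
In Python, from workcell import observe, imaging, manip gives the robot as it stands.
- The arm moves only by the tool servo_tool, never from a script. Its argument "moves" is a list of rows, each an object with "gripper": the finger opening in cm, from 0 to 8.81; "delta_pos": the shift along the tool's x, y, z in cm, a list of three; "twist": the turn, a rotation vector about the tool's x, y, z in rad, a list of three. In form: [{"gripper": gripper, "delta_pos": [tx, ty, tz], "twist": [rx, ry, rz]}, ...]. A call has 1 to 8 rows; each row is the pose to reach, as a shift and turn from the pose measured when the call began, along the tool's axes at that moment; what a row does not reach only later rows make up. A row lasts 1/10 s, in which the tool goes at most 50 mm and 8.59 degrees, less where a joint would pass 70% of its speed; a pose out of reach is approached as far as the arm can. A call with a gripper value outside its range is refused whole. The fingers move at their own pace and stop on an object; the grip force is fixed at half the most. Time passes only in rows, so rows that repeat a pose let the fingers close. It gives the time, the measured TCP pose, the force and the opening at its end, in the units of the state.
- observe(): the state, without advancing time (a new reading comes with each control period).
- imaging.snapshot(name): name is "side" or "top"; returns the picture (384x512x3 uint8, red, green, blue); there is no depth.
- imaging.camera_info(name): a dict with "camera_matrix" (3x3 intrinsics, pixels), "camera_from_world" (4x4, takes a point from world to camera coordinates). Camera axes: x right, y down, z forward; pixel columns grow to the right and rows downward; lengths in m; the calibration is good to about 2 mm. A picture is of the moment at which its call begins. camera_info takes no time and is no camera call.
- manip.finish_job(): hands the job in, once; it reports no verdict.
The state is a dict: "time": time; "joint_positions": joint angles; "joint_velocities": joint speeds; "joint_torque": joint torques, N m; "tcp_pos": TCP position; "ee_rot": TCP orientation; "ft_force": force on the tool from outside, world axes, zero at the start; "torque": the same for the moment, N m; "opening": finger opening in m.
Only numpy, scipy, OpenCV 4.12 (cv2) and the standard library are available. Lean on these libraries where they do the work, as an engineer would, in place of code of your own. Each camera call takes 0.05 s, during which the arm holds its last target.

### The job

The prep table needs its little metal shelf back for the peelings pail: hook the longer of the two metal brackets into the slot near the top of the grey slotted upright, then press it down until it is fully home and the spring catch has snapped out above its shelf. Let go of it and leave the shorter bracket where it stands.

Things in the scene. Friction and masses are not known exactly. Their poses are not given: they have to be found in the camera images.
- long_bracket: Long bracket, bare aluminium, 0.22 kg, standing on its shelf as it will hang. Origin: underside, mid-width, on its rear plane; +x points out of the back, z up. Shelf 130 mm long (x -130 to 0), 64 wide, z 0-5. Web to grip across: 10 mm thick (y), x -75 to -4, top z 95. Back plate x -5 to 0, 64 wide, z 36-75; open below it for the catch. Mass centre x -48. Hook: see point hook.
- hook (a point): Under the long bracket's hook tongue, on the rear plane (bracket x 0, y 0, z 65 mm; same axes). The tongue is 22 mm wide, 10 thick, reaches 17 mm out behind; a lip at x 10-17 turns down 24 mm below this point. The 10 mm gap between back plate and lip takes the upright's 4 mm plate. Fully home this point lies at point sill, within 11 mm sideways.
- short_bracket: Short bracket, not wanted: same metal, width, height, back and hook, but its shelf is only 75 mm long. Origin and axes as the long one's. Leave it where it stands.
- upright: Grey slotted steel upright fixed to the table: channel 76 mm wide, 202 tall, open behind, on a foot 150 x 150 x 8 mm reaching 40 mm out in front. Origin: front face, mid-width, table level; the face is the plane x = 0 and looks to -x; z up. Front plate 4 mm thick. One slot near the top, 44 mm wide, z 140-190. The long bracket hangs with its x along this x, its origin then at z 75.
- sill (a point): Middle of the slot's lower edge, on the front face (upright x 0, y 0, z 140 mm). The hook goes in towards +x while point hook is 24 to 40 mm above this (32 is best), until the back plate is 0 to 6 mm short of the face; then straight down until the tongue lies on the sill.
- catch (a joint): Spring catch in the upright's face: steel wedge 20 mm wide, mid-width, 7 mm out, ramp on top, z 81 to 92 mm. Value: metres pushed in; 0 out, 0.009 most. The rear edge of the bracket's shelf pushes it in on the way down (10 to 20 N beyond its weight; let go early, it stays some 10 mm high); it snaps out over the shelf plate when the bracket is home.
Things that resemble listed ones, but are neither listed nor needed, are in the scene too. Leave any pink look-alike of the long_bracket alone. There is more than one size of the upright; the one meant has the size given above.

How it is judged:
At the end, for the whole second after the job is handed in: The long bracket hangs at rest in the upright's slot, tongue down on the sill: its origin, in the upright's frame, within x -10 to 6 mm, y -16 to 16 mm, z 69 to 79 mm, upright within 0.12 rad and square to the face within 0.26 rad; the catch is out again (joint under 3 mm) above its shelf (x of long_bracket in the frame of upright between -0.01 and 0.006 m and y of long_bracket in the frame of upright between -0.016 and 0.016 m and z of long_bracket in the frame of upright between 0.069 and 0.079 m and angle between long_bracket's own z axis and vertical below 0.12 rad and angle between the x axis of long_bracket and the x axis of upright, either way round below 0.26 rad and value of joint catch below 0.003 m and linear speed of long_bracket below 0.02 m/s and angular speed of long_bracket below 0.2 rad/s); the robot touches nothing.
It fails at once if the short bracket is moved more than 30 mm (distance of short_bracket from where it was at the start of the episode above 0.03 m).
It also fails if it takes over 42 s, if anything falls off the work surface, if the arm or the gripper's body presses on something with over 40 N, if the wrist force passes 120 N, or if a joint passes its speed limit or range.

## Working session

There is one attempt and no reset: what is moved stays moved. The work goes in short steps, Python scripts to look and compute and a tool call to move; the robot and the scene stay as the last step left them, time stands still between calls to the robot, and variables do not carry over. Pictures are saved under pics/ and viewed, and the job is handed in when it is done.

Besides the shell and the picture viewer there is one more tool, called after ">>>" as a command line: name --argument value ..., lists and objects as JSON in quotes. servo_tool: Moves the arm, as the interface text tells. Its arguments: {"type":"object","properties":{"moves":{"type":"array","items":{"type":"object","properties":{"gripper":{"type":"number"},"delta_pos":{"type":"array","items":{"type":"number"}},"twist":{"type":"array","items":{"type":"number"}}}}}},"required":["moves"]}

```bash
ls; mkdir -p pics; python3 - <<'E'
from workcell import observe, imaging, manip
import cv2,numpy as np
for n in ("side","top"):
    im=imaging.snapshot(n); cv2.imwrite(f"pics/{n}0.png",im[:,:,::-1])
    print(n,imaging.camera_info(n))
s=observe(); print(s, manip.grasp_offset)
E
```

```text
pics
side {'camera_matrix': array([[427.11376956,   0.        , 253.85438514],
       [  0.        , 427.11376956, 188.53750252],
       [  0.        ,   0.        ,   1.        ]]), 'camera_from_world': array([[ 6.95584053e-01, -7.18444708e-01,  1.62681332e-04,
        -4.11802280e-01],
       [-4.96331428e-01, -4.80702029e-01, -7.22897415e-01,
         3.97044310e-01],
       [ 5.19440023e-01,  5.02755170e-01, -6.90955354e-01,
         8.46128713e-01],
       [ 0.00000000e+00,  0.00000000e+00,  0.00000000e+00,
         1.00000000e+00]])}
top {'camera_matrix': array([[380.18321878,   0.        , 249.70012916],
       [  0.        , 380.18321878, 188.40148318],
       [  0.        ,   0.        ,   1.        ]]), 'camera_from_world': array([[ 1.67930110e-02, -9.99839234e-01,  6.28497144e-03,
        -2.78531724e-05],
       [-9.98184948e-01, -1.71281530e-02, -5.77359081e-02,
         6.00774323e-01],
       [ 5.78342760e-02, -5.30400415e-03, -9.98312108e-01,
         9.15726523e-01],
       [ 0.00000000e+00,  0.00000000e+00,  0.00000000e+00,
         1.00000000e+00]])}
{'time': 0.1, 'joint_positions': array([-1.21218436,  0.53708363, -0.00446245,  1.53872289,  0.00261252,
        1.06730989, -0.07117776]), 'joint_velocities': array([-9.89075646e-04, -1.12885886e-03, -4.76490391e-04, -1.84967483e-03,
       -1.23164657e-05,  2.65807480e-04, -1.75683638e-03]), 'joint_torque': array([ 1.55166086e-03, -5.72077131e+01,  9.93155502e-01, -2.52231896e+01,
       -5.62545983e-02,  1.34812802e-02,  7.80811456e-05]), 'tcp_pos': array([0.26771127, 0.59183042, 0.30195084]), 'ee_rot': array([[ 4.12039401e-01,  9.11165879e-01, -5.22436032e-04],
       [ 9.11164771e-01, -4.12039717e-01, -1.42520887e-03],
       [-1.51386609e-03,  1.11216903e-04, -9.99998848e-01]]), 'ft_force': array([ 0.31423242, -0.37601417, -0.83005099]), 'torque': array([ 0.00052328, -0.00538927, -0.02529052]), 'opening': 0.0881241707526776} 0.0453
```

View pics/side0.png

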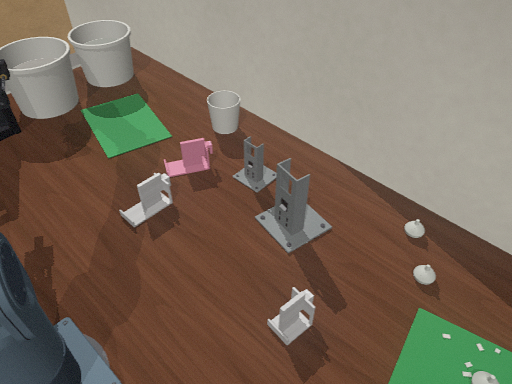

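View pics/top0.png

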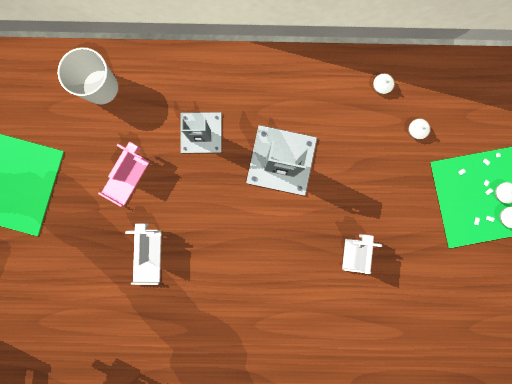

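The long bare bracket is at side (148,200) and top (147,255), and the short one is at top (359,255). The large upright is at top (282,160); the one at (201,133) is the small look-alike. The pink bracket at top (125,175) should be left alone. I'll zoom in on these.

```bash
python3 - <<'E'
import cv2,numpy as np
s=cv2.imread("pics/side0.png");t=cv2.imread("pics/top0.png")
def c(im,x,y,w,h,n,k): cv2.imwrite(n,cv2.resize(im[y:y+h,x:x+w],None,fx=k,fy=k,interpolation=cv2.INTER_CUBIC))
a=[cv2.resize(i,(400,400),interpolation=cv2.INTER_CUBIC) for i in (s[165:235,110:180],t[215:295,110:190])]
cv2.imwrite("pics/br.png",np.hstack(a))
a=[cv2.resize(i,(400,400),interpolation=cv2.INTER_CUBIC) for i in (s[150:250,245:345],t[120:200,240:320])]
cv2.imwrite("pics/up.png",np.hstack(a))
E
```

```text
(no output)
```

View pics/br.png

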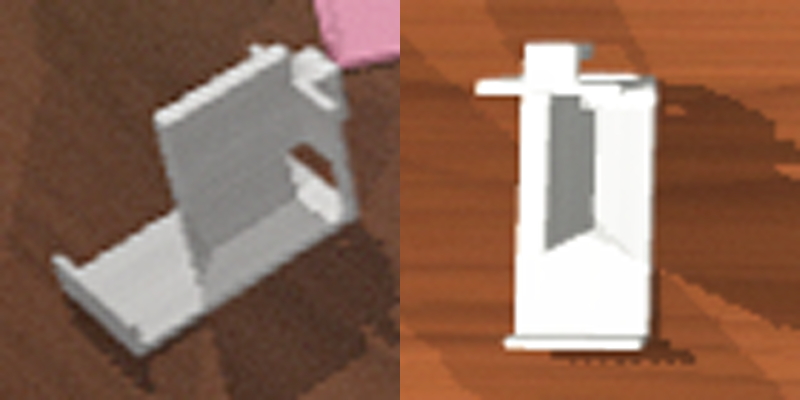

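View pics/up.png

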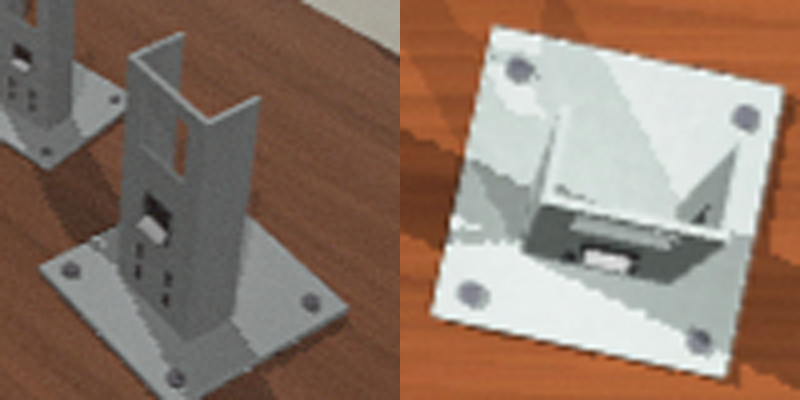

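```bash
cat > h.py <<'E'
import numpy as np
from workcell import imaging
CI={n:imaging.camera_info(n) for n in("side","top")}
def ray(n,p):
    K=CI[n]["camera_matrix"];T=CI[n]["camera_from_world"];R=T[:3,:3]
    o=-R.T@T[:3,3]; d=R.T@np.linalg.solve(K,[p[0],p[1],1.]); return o,d/np.linalg.norm(d)
def onz(n,p,z):
    o,d=ray(n,p); return o+d*(z-o[2])/d[2]
def tri(ps,pt):
    o1,d1=ray("side",ps);o2,d2=ray("top",pt)
    t=np.linalg.lstsq(np.c_[d1,-d2],o2-o1,rcond=None)[0]
    a=o1+d1*t[0];b=o2+d2*t[1]; return (a+b)/2,np.linalg.norm(a-b)
def proj(n,X):
    K=CI[n]["camera_matrix"];T=CI[n]["camera_from_world"]
    c=K@(T[:3,:3]@np.asarray(X)+T[:3,3]);return c[:2]/c[2]
E
python3 - <<'E'
from h import *
np.set_printoptions(precision=4,suppress=True)
def cr(u,v,k,ox,oy): return np.array([(u+.5)/k-.5+ox,(v+.5)/k-.5+oy])
print("cams",ray("side",(0,0))[0],ray("top",(0,0))[0])
T5=lambda u,v:cr(u-400,v,5,240,120)
foot=[onz("top",T5(*p),.008)[:2] for p in((493,25),(783,88),(728,378),(432,316))]
print("foot",foot,[np.linalg.norm(foot[i]-foot[i-1]) for i in range(4)],"ctr",np.mean(foot,0))
for i,j in((0,1),(3,2)):
    d=foot[j]-foot[i];print("yaw x-axis from lateral edge",np.arctan2(d[0],-d[1]))
S4=lambda u,v:cr(u,v,4,245,150)
for nm,ps,pt in(("topL",(130,57),(550,204)),("topR",(208,123),(725,240))):
    print(nm,tri(S4(*ps),T5(*pt)),onz("top",T5(*pt),.202),onz("side",S4(*ps),.202))
TB=lambda u,v:cr(u-400,v,5,110,215)
SB=lambda u,v:cr(u,v,400/70,110,165)
for nm,ps,pt in(("web front R",(165,122),(545,250)),("web rear R",(288,52),(549,95)),("shelf front right bottom",(140,352),(645,348)),("shelf rear right",(348,222),(655,95))):
    print(nm,tri(SB(*ps),TB(*pt)),onz("top",TB(*pt),.095),onz("side",SB(*ps),.095))
E
```

```text
cams [ 0.044  -0.5304  0.8717] [0.5467 0.0151 0.9489]
foot [array([ 0.7616, -0.0085]), array([ 0.7323, -0.154 ]), array([ 0.5867, -0.1277]), array([0.615 , 0.0195])] [np.float64(0.14923367658833228), np.float64(0.14846849759024092), np.float64(0.14799086149521978), np.float64(0.14993491853595023)] ctr [ 0.6739 -0.0677]
yaw x-axis from lateral edge -0.19816432581767046
yaw x-axis from lateral edge -0.18973433628063582
topL (array([ 0.6453, -0.0267,  0.206 ]), np.float64(0.0008262762548764608)) [ 0.6461 -0.0273  0.202 ] [ 0.6485 -0.0235  0.202 ]
topR (array([ 0.6331, -0.0966,  0.2047]), np.float64(0.0011753442680151596)) [ 0.633  -0.0966  0.202 ] [ 0.636  -0.0952  0.202 ]
web front R (array([0.4215, 0.2546, 0.0996]), np.float64(0.004383022583460984)) [0.4225 0.2543 0.095 ] [0.4224 0.2612 0.095 ]
web rear R (array([0.4903, 0.2547, 0.0989]), np.float64(0.0025969954128812352)) [0.491  0.2549 0.095 ] [0.4917 0.2598 0.095 ]
shelf front right bottom (array([0.3643, 0.2275, 0.0085]), np.float64(0.0021951826120687867)) [0.3803 0.2087 0.095 ] [0.3328 0.1507 0.095 ]
shelf rear right (array([0.4865, 0.2273, 0.0058]), np.float64(0.0013291707251801119)) [0.4918 0.2077 0.095 ] [0.4413 0.1487 0.095 ]
```

The large upright's origin comes out at about (0.640, -0.061) with yaw -0.194. Foot and top edge agree, the foot is 150 mm square, and the top measures about 0.204 high. The long bracket's origin is about (0.496, 0.260) with yaw about 0, and its web top is at about 0.097. I'll move above the web, gripping at bracket x ≈ -46.

>>> servo_tool --moves '[{"gripper": 8.8, "delta_pos": [-3, 4, 0.6], "twist": [0, 0, -0.06]}, {"gripper": 8.8, "delta_pos": [-6, 8, 1.3], "twist": [0, 0, -0.12]}, {"gripper": 8.8, "delta_pos": [-9, 12, 2], "twist": [0, 0, -0.18]}, {"gripper": 8.8, "delta_pos": [-12, 16, 2.7], "twist": [0, 0, -0.24]}, {"gripper": 8.8, "delta_pos": [-15, 20, 3.4], "twist": [0, 0, -0.3]}, {"gripper": 8.8, "delta_pos": [-18, 24, 4.0], "twist": [0, 0, -0.36]}, {"gripper": 8.8, "delta_pos": [-21, 28, 4.6], "twist": [0, 0, -0.42]}, {"gripper": 8.8, "delta_pos": [-22.8, 30.3, 5], "twist": [0, 0, -0.424]}]'

```text
time: 0.9
tcp_pos: [0.4512, 0.2552, 0.2518]
ee_rot: [[0.003, 1.0, -0.001], [1.0, -0.003, -0.003], [-0.003, -0.001, -1.0]]
ft_force: [0.4, 0.3, 0.4]
opening: 0.0879
```

```bash
python3 - <<'E'
from workcell import observe, imaging
import cv2,numpy as np
from h import *
s=imaging.snapshot("side");t=imaging.snapshot("top")
a=[cv2.resize(i[:,:,::-1],(400,400),interpolation=cv2.INTER_CUBIC) for i in (s[100:250,60:210],t[180:320,80:220])]
cv2.imwrite("pics/g1.png",np.hstack(a))
o=observe();print(o["tcp_pos"],o["ee_rot"][:,0])
E
```

```text
[0.45191792 0.2534565  0.25151742] [ 0.00904197  0.99994723 -0.00487707]
```

View pics/g1.png

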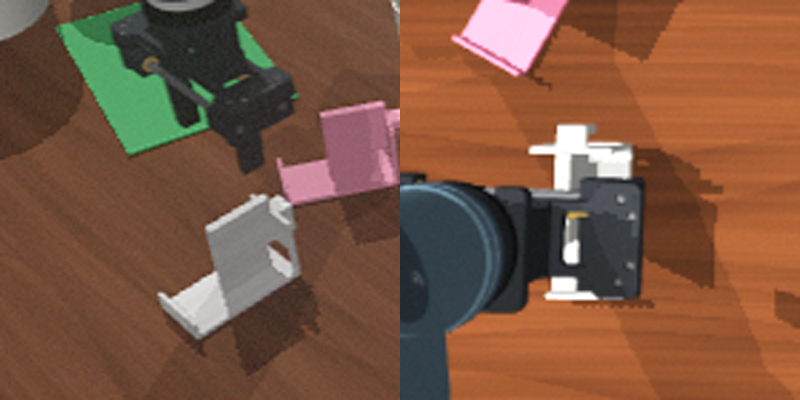

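The gripper hovers over the web with the jaws either side of it. I'll correct about 6 mm sideways and then descend.

>>> servo_tool --moves '[{"gripper": 8.8, "delta_pos": [0.6, -0.2, 2], "twist": [0, 0, 0.009]}, {"gripper": 8.8, "delta_pos": [0.6, -0.2, 5], "twist": [0, 0, 0.009]}, {"gripper": 8.8, "delta_pos": [0.6, -0.2, 8], "twist": [0, 0, 0.009]}, {"gripper": 8.8, "delta_pos": [0.6, -0.2, 11], "twist": [0, 0, 0.009]}, {"gripper": 8.8, "delta_pos": [0.6, -0.2, 12.5], "twist": [0, 0, 0.009]}, {"gripper": 8.8, "delta_pos": [0.6, -0.2, 13.1], "twist": [0, 0, 0.009]}, {"gripper": 8.8, "delta_pos": [0.6, -0.2, 13.1], "twist": [0, 0, 0.009]}, {"gripper": 8.8, "delta_pos": [0.6, -0.2, 13.1], "twist": [0, 0, 0.009]}]'

```text
time: 1.8
tcp_pos: [0.4501, 0.2594, 0.1212]
ee_rot: [[0.018, 1.0, -0.0], [1.0, -0.018, -0.004], [-0.004, -0.0, -1.0]]
ft_force: [-0.2, 0.3, 0.3]
opening: 0.088
```

```bash
python3 - <<'E'
from workcell import observe, imaging
import cv2,numpy as np
s=imaging.snapshot("side");t=imaging.snapshot("top")
a=[cv2.resize(i[:,:,::-1],(400,400),interpolation=cv2.INTER_CUBIC) for i in (s[130:250,90:210],t[180:320,80:220])]
cv2.imwrite("pics/g2.png",np.hstack(a))
o=observe();print(o["tcp_pos"],o["ee_rot"][:,0],o["ft_force"])
E
```

```text
[0.45038593 0.25931279 0.12147619] [ 0.0180775   0.99982945 -0.00377845] [ 0.10563157  0.14578295 -0.78293257]
```

View pics/g2.png

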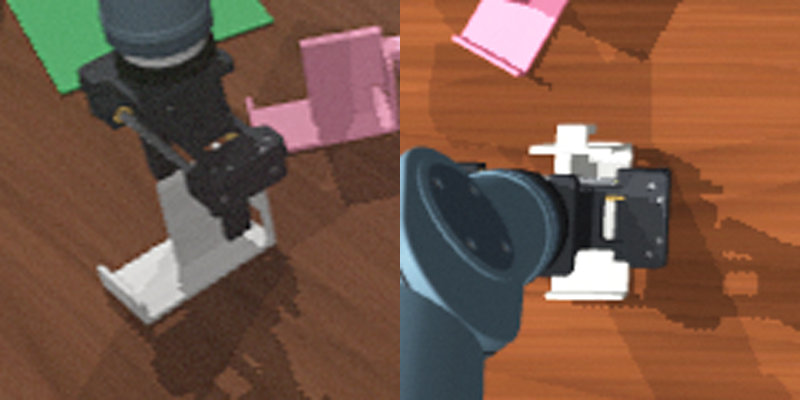

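The fingers straddle the web, so I'll close and straighten the small yaw.

>>> servo_tool --moves '[{"gripper": 4, "delta_pos": [0, 0, 0.1], "twist": [0, 0, -0.018]}, {"gripper": 2, "delta_pos": [0, 0, 0.1], "twist": [0, 0, -0.018]}, {"gripper": 0, "delta_pos": [0, 0, 0.1], "twist": [0, 0, -0.018]}, {"gripper": 0, "delta_pos": [0, 0, 0.1], "twist": [0, 0, -0.018]}, {"gripper": 0, "delta_pos": [0, 0, 0.1], "twist": [0, 0, -0.018]}, {"gripper": 0, "delta_pos": [0, 0, 0.1], "twist": [0, 0, -0.018]}, {"gripper": 0, "delta_pos": [0, 0, 0.1], "twist": [0, 0, -0.018]}, {"gripper": 0, "delta_pos": [0, 0, 0.1], "twist": [0, 0, -0.018]}]'

```text
time: 2.7
tcp_pos: [0.4503, 0.2593, 0.1205]
ee_rot: [[0.0, 1.0, 0.001], [1.0, -0.0, -0.004], [-0.004, 0.001, -1.0]]
ft_force: [0.5, -0.7, 0.0]
opening: 0.0258
```

```bash
python3 - <<'E'
from workcell import observe
o=observe();print(o["tcp_pos"],o["ee_rot"],o["ft_force"],o["opening"],o["torque"])
E
```

```text
[0.45034538 0.25933566 0.12046425] [[ 3.91673286e-05  9.99999863e-01  5.22401393e-04]
 [ 9.99992809e-01 -3.71860671e-05 -3.79207453e-03]
 [-3.79205458e-03  5.22546163e-04 -9.99992674e-01]] [ 0.48654014 -0.68512552  0.02115587] 0.02577331034431099 [ 0.08856817 -0.06107524 -0.02404527]
```

>>> servo_tool --moves '[{"gripper": 0, "delta_pos": [0, 0, 0], "twist": [0, 0, 0]}, {"gripper": 0, "delta_pos": [0, 0, 0], "twist": [0, 0, 0]}, {"gripper": 0, "delta_pos": [0, 0, 0], "twist": [0, 0, 0]}, {"gripper": 0, "delta_pos": [0, 0, 0], "twist": [0, 0, 0]}]'

```text
time: 3.1
tcp_pos: [0.45, 0.259, 0.1202]
ee_rot: [[-0.0, 1.0, -0.0], [1.0, 0.0, -0.004], [-0.004, -0.0, -1.0]]
ft_force: [-0.0, -0.1, -2.7]
opening: 0.0099
```

>>> servo_tool --moves '[{"gripper": 0, "delta_pos": [0, 0, -1.5], "twist": [0, 0, 0]}, {"gripper": 0, "delta_pos": [0, 0, -4], "twist": [0, 0, 0]}, {"gripper": 0, "delta_pos": [0, 0, -7], "twist": [0, 0, 0]}, {"gripper": 0, "delta_pos": [0, 0, -9.5], "twist": [0, 0, 0]}, {"gripper": 0, "delta_pos": [0, 0, -11], "twist": [0, 0, 0]}, {"gripper": 0, "delta_pos": [0, 0, -11], "twist": [0, 0, 0]}, {"gripper": 0, "delta_pos": [0, 0, -11], "twist": [0, 0, 0]}]'

```text
time: 3.8
tcp_pos: [0.4497, 0.2591, 0.2296]
ee_rot: [[0.0, 1.0, -0.001], [1.0, -0.0, -0.005], [-0.005, -0.001, -1.0]]
ft_force: [-0.2, -0.7, -3.1]
opening: 0.0102
```

```bash
python3 - <<'E'
from workcell import observe, imaging
import cv2,numpy as np
s=imaging.snapshot("side");t=imaging.snapshot("top")
a=[cv2.resize(i[:,:,::-1],(400,400),interpolation=cv2.INTER_CUBIC) for i in (s[90:210,90:210],t[180:320,80:220])]
cv2.imwrite("pics/g3.png",np.hstack(a))
o=observe();print(o["tcp_pos"],o["ee_rot"],o["ft_force"],o["opening"])
E
```

```text
[0.44936228 0.25895659 0.22887016] [[ 4.30086034e-05  9.99997578e-01 -2.20066055e-03]
 [ 9.99982537e-01 -5.60126962e-05 -5.90945664e-03]
 [-5.90956559e-03 -2.20036796e-03 -9.99980118e-01]] [-0.12393824  0.26031969 -2.95514357] 0.010251827302398202
```

View pics/g3.png

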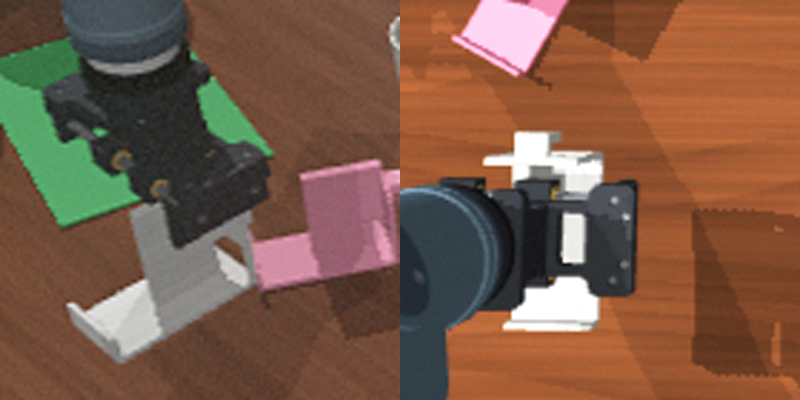

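The bracket is held level, with the shelf at side-crop (170,320). Next stop is about 60 mm in front of the face, turned to the upright's yaw.

>>> servo_tool --moves '[{"gripper": 0, "delta_pos": [-4, 1, 0], "twist": [0, 0, 0.03]}, {"gripper": 0, "delta_pos": [-8, 2, 0], "twist": [0, 0, 0.06]}, {"gripper": 0, "delta_pos": [-12, 3.3, 0], "twist": [0, 0, 0.09]}, {"gripper": 0, "delta_pos": [-16, 4.5, 0], "twist": [0, 0, 0.12]}, {"gripper": 0, "delta_pos": [-20, 5.6, 0], "twist": [0, 0, 0.15]}, {"gripper": 0, "delta_pos": [-24, 6.8, 0], "twist": [0, 0, 0.18]}, {"gripper": 0, "delta_pos": [-28, 8, 0.1], "twist": [0, 0, 0.194]}, {"gripper": 0, "delta_pos": [-30, 8.6, 0.1], "twist": [0, 0, 0.194]}]'

```text
time: 4.7
tcp_pos: [0.5352, -0.0455, 0.2282]
ee_rot: [[0.198, 0.98, -0.004], [0.98, -0.198, -0.008], [-0.009, -0.002, -1.0]]
ft_force: [-0.7, 1.2, -2.7]
opening: 0.0099
```

>>> servo_tool --moves '[{"gripper": 0, "delta_pos": [0, 0, 0], "twist": [0, 0, 0]}, {"gripper": 0, "delta_pos": [0, 0, 0], "twist": [0, 0, 0]}]'

```text
time: 4.9
tcp_pos: [0.5344, -0.0457, 0.227]
ee_rot: [[0.199, 0.98, -0.006], [0.98, -0.199, -0.008], [-0.009, -0.005, -1.0]]
ft_force: [-0.2, 0.4, -2.6]
opening: 0.01
```

```bash
python3 - <<'E'
from workcell import observe, imaging
import cv2,numpy as np
s=imaging.snapshot("side");t=imaging.snapshot("top")
cv2.imwrite("pics/side4.png",s[:,:,::-1]);cv2.imwrite("pics/top4.png",t[:,:,::-1])
a=[cv2.resize(i[:,:,::-1],(400,400),interpolation=cv2.INTER_CUBIC) for i in (s[130:250,210:330],t[120:240,210:330])]
cv2.imwrite("pics/g4.png",np.hstack(a))
o=observe();print(o["tcp_pos"],o["ee_rot"],o["ft_force"],o["opening"])
E
```

```text
[ 0.53457581 -0.04375136  0.22752443] [[ 0.19546447  0.98069536 -0.00550052]
 [ 0.98067738 -0.19550103 -0.00715725]
 [-0.00809444 -0.00399525 -0.99995926]] [ 0.70191578  0.81485612 -2.78710192] 0.009591474739820064
```

View pics/g4.png

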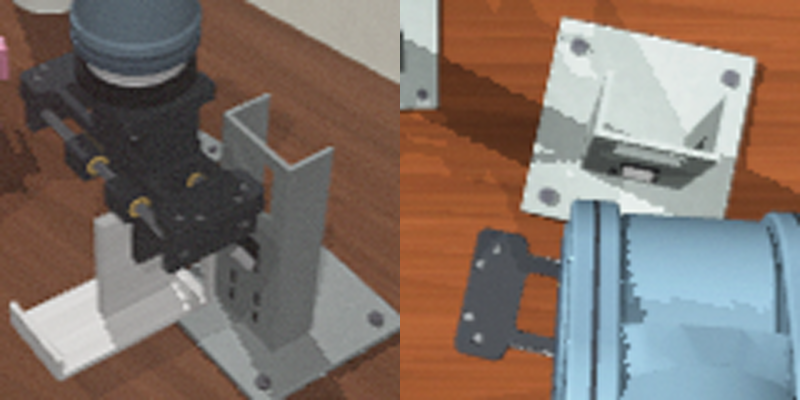

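```bash
python3 - <<'E'
from h import *
from workcell import observe
import cv2
np.set_printoptions(precision=4,suppress=True)
o=observe();R=o["ee_rot"];p=o["tcp_pos"]
U=np.array([.6396,-.0611]);x=np.array([np.cos(.194),-np.sin(.194)]);y=np.array([-x[1],x[0]])
O=p+R@[0,.046,.1202]; print("tcp",p,"origin",O,"in upright",(O[:2]-U)@x,(O[:2]-U)@y)
print("yaw tool",np.arctan2(R[1,1],R[0,1]))
# bracket axes: X=tool y, Y=tool x, Z=-tool z
for q in((-.130,-.032,0),(-.130,.032,0),(0,-.032,0),(-.075,-.005,.095),(.017,-.011,.075)):
    print(q,proj("side",O+R[:,1]*q[0]+R[:,0]*q[1]-R[:,2]*q[2]))
f=lambda u,v:((u+.5)/3.3333-.5+210,(v+.5)/3.3333-.5+130)
print("seen corner",f(62,378),onz("side",f(62,378),O[2]), "left corner",f(12,305))
s=cv2.imread("pics/side4.png");cv2.imwrite("pics/s4z.png",cv2.resize(s[180:260,205:305],None,fx=8,fy=7.5,interpolation=cv2.INTER_CUBIC))
E
```

```text
tcp [ 0.5346 -0.0438  0.2275] origin [ 0.579  -0.0536  0.1071] in upright -0.06088205330999105 -0.004322971602606605
yaw tool -0.19676989955965113
(-0.13, -0.032, 0) [227.8407 244.1402]
(-0.13, 0.032, 0) [213.4598 226.8223]
(0, -0.032, 0) [273.6911 220.1413]
(-0.075, -0.005, 0.095) [240.5591 197.9037]
(0.017, -0.011, 0.075) [275.1631 189.761 ]
seen corner (228.25018750187502, 243.0511355113551) [ 0.4485 -0.0575  0.1071] left corner (213.25003750037502, 221.15091650916509)
```

View pics/s4z.png

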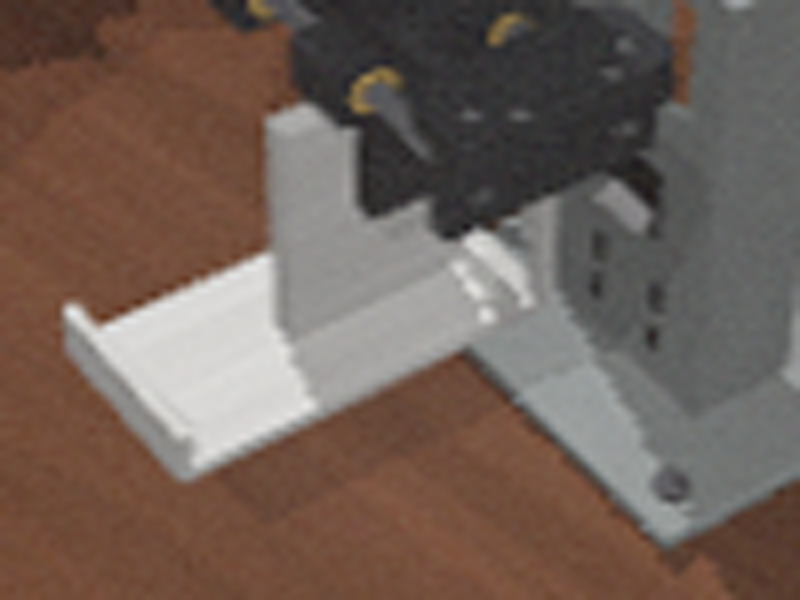

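Predicted and seen shelf corners agree within about 1 px: (227.8,244.1) against (228.2,243.1). I'll shift 4 mm sideways and feed the hook in.

>>> servo_tool --moves '[{"gripper": 0, "delta_pos": [0.4, 0.5, 0], "twist": [0, 0, 0]}, {"gripper": 0, "delta_pos": [0.4, 1, 0], "twist": [0, 0, 0]}, {"gripper": 0, "delta_pos": [0.4, 2, 0], "twist": [0, 0, 0]}, {"gripper": 0, "delta_pos": [0.4, 3, 0], "twist": [0, 0, 0]}, {"gripper": 0, "delta_pos": [0.4, 3.8, 0], "twist": [0, 0, 0]}, {"gripper": 0, "delta_pos": [0.4, 3.8, 0], "twist": [0, 0, 0]}, {"gripper": 0, "delta_pos": [0.4, 3.8, 0], "twist": [0, 0, 0]}]'

```text
time: 5.7
tcp_pos: [0.5726, -0.0474, 0.2271]
ee_rot: [[0.196, 0.981, -0.006], [0.981, -0.196, -0.007], [-0.008, -0.005, -1.0]]
ft_force: [0.6, 0.0, -2.3]
opening: 0.0098
```

```bash
cat > rep.py <<'E'
from h import *
from workcell import observe
np.set_printoptions(precision=4,suppress=True)
o=observe();R=o["ee_rot"];p=o["tcp_pos"]
U=np.array([.6396,-.0611]);x=np.array([np.cos(.194),-np.sin(.194)]);y=np.array([-x[1],x[0]])
O=p+R@[0,.046,.1202]; print("t",o["time"],"tcp",p,"origin",O,"in upright",(O[:2]-U)@x,(O[:2]-U)@y)
print("yaw tool",np.arctan2(R[1,1],R[0,1]),"toolz",R[:,2],"F",o["ft_force"],"T",o["torque"],"op",o["opening"])
E
python3 rep.py; python3 - <<'E'
from workcell import observe, imaging
import cv2,numpy as np
s=imaging.snapshot("side")
cv2.imwrite("pics/s5z.png",cv2.resize(s[140:260,220:340,::-1],None,fx=5,fy=5,interpolation=cv2.INTER_CUBIC))
E
```

```text
t 5.7 tcp [ 0.5726 -0.0474  0.2271] origin [ 0.617  -0.0573  0.1067] in upright -0.022939909484787163 -0.0006475820567398554
yaw tool -0.1971611823795814 toolz [-0.0061 -0.0072 -1.    ] F [ 0.5586  0.0348 -2.2892] T [-0.0049  0.0441 -0.0065] op 0.00984037381051596
```

View pics/s5z.png

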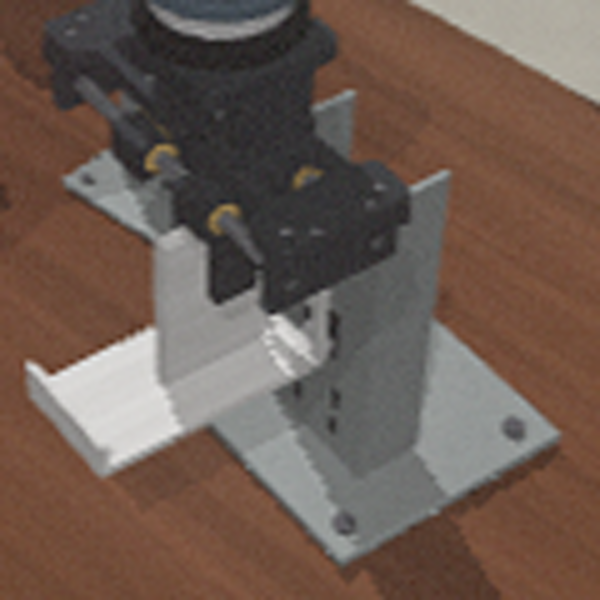

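No contact, and the bracket is square to the face about 23 mm short. I'll go the rest of the way slowly.

>>> servo_tool --moves '[{"gripper": 0, "delta_pos": [0, 0.6, 0], "twist": [0, 0, 0]}, {"gripper": 0, "delta_pos": [0, 1.2, 0], "twist": [0, 0, 0]}, {"gripper": 0, "delta_pos": [0, 1.6, 0], "twist": [0, 0, 0]}, {"gripper": 0, "delta_pos": [0, 1.9, 0], "twist": [0, 0, 0]}, {"gripper": 0, "delta_pos": [0, 2.0, 0], "twist": [0, 0, 0]}, {"gripper": 0, "delta_pos": [0, 2.0, 0], "twist": [0, 0, 0]}]'

```text
time: 6.35
tcp_pos: [0.592, -0.0513, 0.227]
ee_rot: [[0.196, 0.981, -0.006], [0.981, -0.196, -0.007], [-0.008, -0.005, -1.0]]
ft_force: [-0.1, -0.4, -3.1]
opening: 0.0099
```

```bash
python3 rep.py
```

```text
t 6.35 tcp [ 0.592  -0.0513  0.227 ] origin [ 0.6364 -0.0611  0.1066] in upright -0.003176452799475503 -0.0006582022511758302
yaw tool -0.1970484645029652 toolz [-0.0064 -0.0071 -1.    ] F [-0.1019 -0.3655 -3.1142] T [ 0.0115 -0.0089 -0.0339] op 0.009887891952286742
```

>>> servo_tool --moves '[{"gripper": 0, "delta_pos": [0, 0.1, 0], "twist": [0, 0, 0]}, {"gripper": 0, "delta_pos": [0, 0.2, 0], "twist": [0, 0, 0]}, {"gripper": 0, "delta_pos": [0, 0.2, 0], "twist": [0, 0, 0]}]'

```text
time: 6.65
tcp_pos: [0.594, -0.0517, 0.227]
ee_rot: [[0.196, 0.981, -0.006], [0.981, -0.196, -0.007], [-0.008, -0.005, -1.0]]
ft_force: [-0.4, 0.1, -2.3]
opening: 0.0097
```

```bash
python3 rep.py
```

```text
t 6.65 tcp [ 0.594  -0.0517  0.227 ] origin [ 0.6384 -0.0616  0.1066] in upright -0.00112973666070556 -0.0006958177577921783
yaw tool -0.19709867609101284 toolz [-0.0063 -0.0071 -1.    ] F [-0.3812  0.0644 -2.2713] T [ 0.0546 -0.0272 -0.03  ] op 0.009700328202234883
```

No contact yet, with the estimated gap at 1 mm, inside the 0–6 window. I'll lower straight down and watch the force.

>>> servo_tool --moves '[{"gripper": 0, "delta_pos": [0, 0, 0.4], "twist": [0, 0, 0]}, {"gripper": 0, "delta_pos": [0, 0, 0.8], "twist": [0, 0, 0]}, {"gripper": 0, "delta_pos": [0, 0, 1.2], "twist": [0, 0, 0]}, {"gripper": 0, "delta_pos": [0, 0, 1.5], "twist": [0, 0, 0]}, {"gripper": 0, "delta_pos": [0, 0, 1.5], "twist": [0, 0, 0]}]'

```text
time: 7.15
tcp_pos: [0.5936, -0.0517, 0.2113]
ee_rot: [[0.196, 0.981, -0.007], [0.981, -0.196, -0.007], [-0.008, -0.006, -1.0]]
ft_force: [-0.0, 0.2, -2.5]
opening: 0.0102
```

```bash
python3 rep.py; python3 - <<'E'
from workcell import observe, imaging
import cv2,numpy as np
s=imaging.snapshot("side")
cv2.imwrite("pics/s6z.png",cv2.resize(s[140:260,220:340,::-1],None,fx=5,fy=5,interpolation=cv2.INTER_CUBIC))
E
```

```text
t 7.15 tcp [ 0.5936 -0.0517  0.2113] origin [ 0.6378 -0.0616  0.0908] in upright -0.0016985622356010647 -0.0008253533894153628
yaw tool -0.19696205932699742 toolz [-0.0075 -0.0071 -0.9999] F [-0.0443  0.2446 -2.5462] T [ 0.0316  0.0038 -0.0103] op 0.010160815616248813
```

View pics/s6z.png

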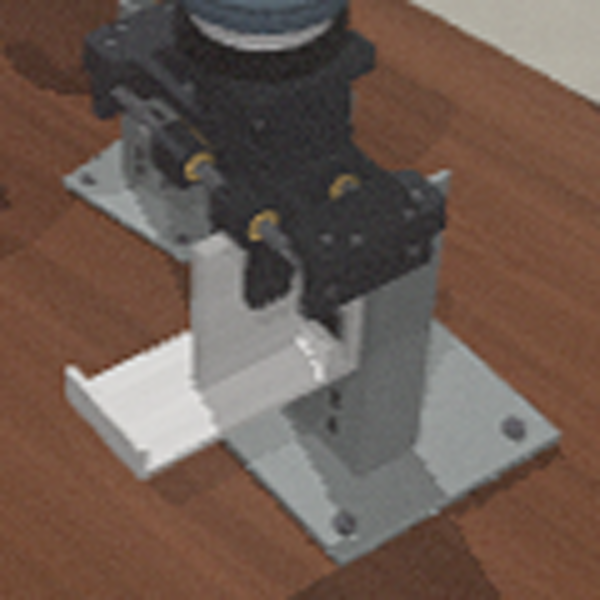

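The hook appears to be in and no forces show. Lowering continues onto the catch.

>>> servo_tool --moves '[{"gripper": 0, "delta_pos": [0, 0, 0.2], "twist": [0, 0, 0]}, {"gripper": 0, "delta_pos": [0, 0, 0.4], "twist": [0, 0, 0]}, {"gripper": 0, "delta_pos": [0, 0, 0.6], "twist": [0, 0, 0]}, {"gripper": 0, "delta_pos": [0, 0, 0.6], "twist": [0, 0, 0]}]'

```text
time: 7.6
tcp_pos: [0.594, -0.0517, 0.2064]
ee_rot: [[0.196, 0.981, -0.006], [0.981, -0.196, -0.007], [-0.008, -0.005, -1.0]]
ft_force: [-3.5, -0.4, 5.0]
opening: 0.0097
```

```bash
python3 rep.py
```

```text
t 7.6 tcp [ 0.594  -0.0517  0.2064] origin [ 0.6384 -0.0616  0.086 ] in upright -0.0011144133661159863 -0.0007038384304972178
yaw tool -0.1970245715651606 toolz [-0.0062 -0.0069 -1.    ] F [-3.4813 -0.3589  4.9944] T [ 0.118   0.4787 -0.0597] op 0.009715518999678818
```

It's on the catch: about +8 N beyond weight at origin z 0.086, so the lip is behind the plate. A press at the grip point would pitch the bracket. I'll let go here, rise, and press with closed fingertips on the web top near the back plate.

>>> servo_tool --moves '[{"gripper": 1.5, "delta_pos": [0, 0, 0], "twist": [0, 0, 0]}, {"gripper": 3, "delta_pos": [0, 0, 0], "twist": [0, 0, 0]}, {"gripper": 3, "delta_pos": [0, 0, 0], "twist": [0, 0, 0]}, {"gripper": 3, "delta_pos": [0, 0, 0], "twist": [0, 0, 0]}, {"gripper": 3, "delta_pos": [0, 0, -1], "twist": [0, 0, 0]}, {"gripper": 3, "delta_pos": [0, 0, -3], "twist": [0, 0, 0]}, {"gripper": 3, "delta_pos": [0, 0, -6], "twist": [0, 0, 0]}, {"gripper": 3, "delta_pos": [0, 0, -8], "twist": [0, 0, 0]}]'

```text
time: 8.4
tcp_pos: [0.5951, -0.0513, 0.289]
ee_rot: [[0.196, 0.981, -0.004], [0.981, -0.196, -0.007], [-0.008, -0.003, -1.0]]
ft_force: [-0.3, -0.3, -0.9]
opening: 0.0301
```

```bash
python3 rep.py; python3 - <<'E'
from workcell import observe, imaging
import cv2,numpy as np
s=imaging.snapshot("side")
cv2.imwrite("pics/side7.png",s[:,:,::-1])
cv2.imwrite("pics/s7z.png",cv2.resize(s[140:260,220:340,::-1],None,fx=5,fy=5,interpolation=cv2.INTER_CUBIC))
E
```

```text
t 8.4 tcp [ 0.5951 -0.0513  0.289 ] origin [ 0.6397 -0.0611  0.1686] in upright 0.00010605883972202356 -9.4098231404985e-07
yaw tool -0.19716083834797724 toolz [-0.004 -0.007 -1.   ] F [-0.2958 -0.2827 -0.8831] T [0.0044 0.0286 0.018 ] op 0.030077510171995572
```

View pics/s7z.png

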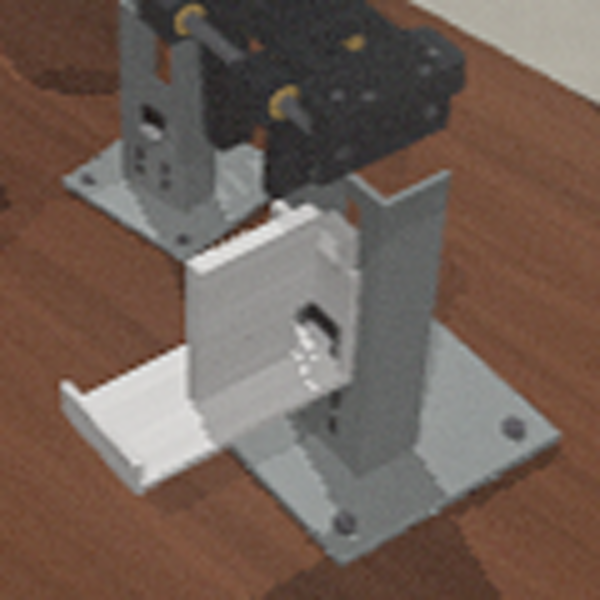

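The bracket hangs by its hook on the catch, visible through the opening at crop (315,325), slightly nose-down. I'll close the fingers, go above web x ≈ -20 and press down.

>>> servo_tool --moves '[{"gripper": 0, "delta_pos": [0, 1.3, 0], "twist": [0, 0, 0]}, {"gripper": 0, "delta_pos": [0, 2.6, 0], "twist": [0, 0, 0]}, {"gripper": 0, "delta_pos": [0, 2.6, 0], "twist": [0, 0, 0]}, {"gripper": 0, "delta_pos": [0, 2.6, 0.5], "twist": [0, 0, 0]}, {"gripper": 0, "delta_pos": [0, 2.6, 2], "twist": [0, 0, 0]}, {"gripper": 0, "delta_pos": [0, 2.6, 3.3], "twist": [0, 0, 0]}, {"gripper": 0, "delta_pos": [0, 2.6, 3.6], "twist": [0, 0, 0]}, {"gripper": 0, "delta_pos": [0, 2.6, 3.6], "twist": [0, 0, 0]}]'

```text
time: 9.25
tcp_pos: [0.6212, -0.0567, 0.2547]
ee_rot: [[0.196, 0.981, -0.002], [0.981, -0.196, -0.007], [-0.007, -0.0, -1.0]]
ft_force: [-0.1, 1.0, 0.2]
opening: 0.0002
```

```bash
python3 rep.py; python3 - <<'E'
from workcell import observe, imaging
import cv2,numpy as np
s=imaging.snapshot("side")
cv2.imwrite("pics/s8z.png",cv2.resize(s[120:260,210:350,::-1],None,fx=4,fy=4,interpolation=cv2.INTER_CUBIC))
E
```

```text
t 9.25 tcp [ 0.6212 -0.0567  0.2547] origin [ 0.6661 -0.0666  0.1345] in upright 0.02710234085363507 -0.0002482084054912641
yaw tool -0.19728722716751748 toolz [-0.0017 -0.0069 -1.    ] F [-0.088   0.9714  0.1749] T [0.0133 0.0121 0.0018] op 0.00021107435313243175
```

View pics/s8z.png

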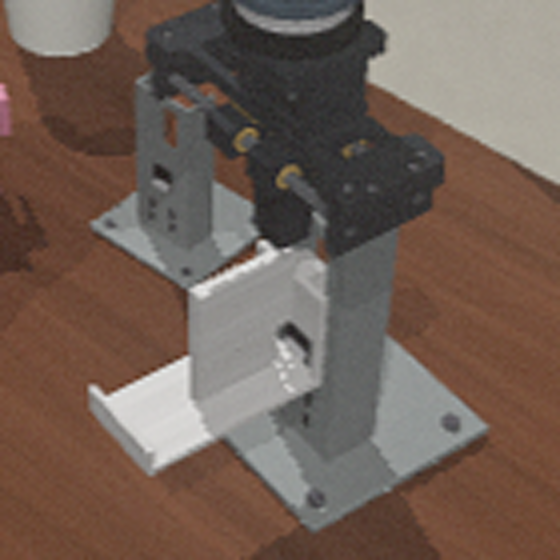

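>>> servo_tool --moves '[{"gripper": 0, "delta_pos": [0, 0, 0.6], "twist": [0, 0, 0]}, {"gripper": 0, "delta_pos": [0, 0, 1.0], "twist": [0, 0, 0]}, {"gripper": 0, "delta_pos": [0, 0, 1.2], "twist": [0, 0, 0]}, {"gripper": 0, "delta_pos": [0, 0, 1.4], "twist": [0, 0, 0]}, {"gripper": 0, "delta_pos": [0, 0, 1.4], "twist": [0, 0, 0]}]'

```text
time: 9.8
tcp_pos: [0.6218, -0.0568, 0.2416]
ee_rot: [[0.196, 0.981, 0.0], [0.981, -0.196, -0.007], [-0.007, 0.001, -1.0]]
ft_force: [-0.5, 0.4, -0.2]
opening: 0.0003
```

```bash
python3 rep.py
```

```text
t 9.8 tcp [ 0.6218 -0.0568  0.2416] origin [ 0.667  -0.0667  0.1214] in upright 0.027918229320121196 -0.00022792752588557616
yaw tool -0.1973313386366361 toolz [ 0.    -0.007 -1.   ] F [-0.4642  0.4042 -0.233 ] T [ 0.0358 -0.0096 -0.0506] op 0.00026289738156005753
```

>>> servo_tool --moves '[{"gripper": 0, "delta_pos": [0, 0, 0.2], "twist": [0, 0, 0]}, {"gripper": 0, "delta_pos": [0, 0, 0.3], "twist": [0, 0, 0]}, {"gripper": 0, "delta_pos": [0, 0, 0.4], "twist": [0, 0, 0]}, {"gripper": 0, "delta_pos": [0, 0, 0.4], "twist": [0, 0, 0]}]'

```text
time: 10.2
tcp_pos: [0.6217, -0.0569, 0.2374]
ee_rot: [[0.196, 0.981, -0.0], [0.981, -0.196, -0.007], [-0.007, 0.001, -1.0]]
ft_force: [0.4, 0.6, 0.1]
opening: 0.0006
```

```bash
python3 rep.py
```

```text
t 10.2 tcp [ 0.6217 -0.0569  0.2374] origin [ 0.6668 -0.0667  0.1172] in upright 0.027767304824961564 -0.0002980767112417282
yaw tool -0.1973382128069653 toolz [-0.0003 -0.007  -1.    ] F [0.3762 0.5514 0.0994] T [ 0.0202 -0.0243  0.0398] op 0.0005560015075423406
```

Still no contact with the tips at z 0.173. That's unexpected, so I'll look.

```bash
python3 - <<'E'
from workcell import observe, imaging
import cv2,numpy as np
s=imaging.snapshot("side")
cv2.imwrite("pics/side9.png",s[:,:,::-1])
cv2.imwrite("pics/s9z.png",cv2.resize(s[160:240,225:325,::-1],None,fx=8,fy=7.5,interpolation=cv2.INTER_CUBIC))
E
```

View pics/s9z.png

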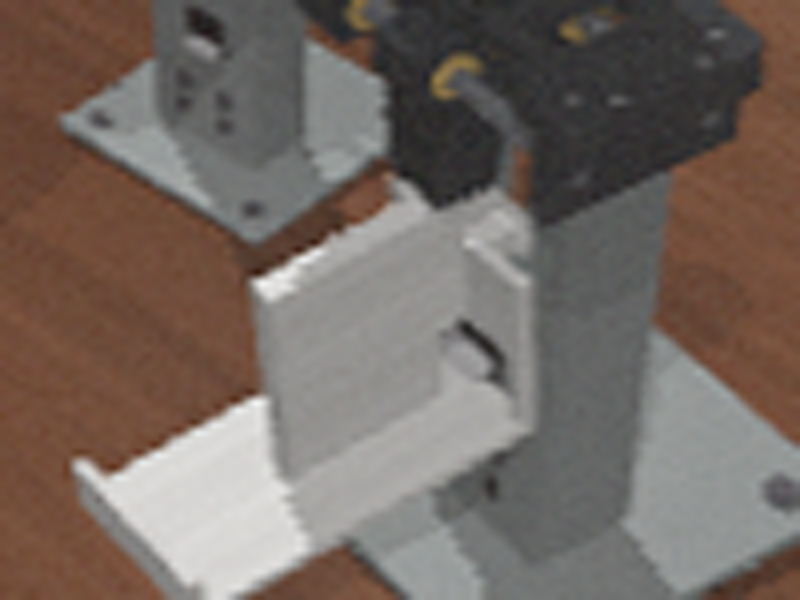

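The bracket has now dropped lower: the catch shows above the shelf plate at crop (470,355) and the earlier speckle at the ramp is gone. It seems to have snapped during the press. I'll press a little further to confirm it's home.

>>> servo_tool --moves '[{"gripper": 0, "delta_pos": [0, 0, 0.2], "twist": [0, 0, 0]}, {"gripper": 0, "delta_pos": [0, 0, 0.4], "twist": [0, 0, 0]}, {"gripper": 0, "delta_pos": [0, 0, 0.4], "twist": [0, 0, 0]}]'

```text
time: 10.55
tcp_pos: [0.6218, -0.0569, 0.2333]
ee_rot: [[0.196, 0.981, -0.0], [0.981, -0.196, -0.007], [-0.007, 0.001, -1.0]]
ft_force: [-0.9, -0.8, 0.1]
opening: 0.0008
```

```bash
python3 rep.py
```

```text
t 10.55 tcp [ 0.6218 -0.0569  0.2333] origin [ 0.6669 -0.0667  0.1132] in upright 0.02786272706594522 -0.00028123316379283724
yaw tool -0.19727547693047184 toolz [-0.0002 -0.007  -1.    ] F [-0.91   -0.8357  0.0683] T [ 0.0172 -0.      0.0189] op 0.0008299805181235904
```

>>> servo_tool --moves '[{"gripper": 0, "delta_pos": [0, 0, 0.1], "twist": [0, 0, 0]}, {"gripper": 0, "delta_pos": [0, 0, 0.2], "twist": [0, 0, 0]}, {"gripper": 0, "delta_pos": [0, 0, 0.2], "twist": [0, 0, 0]}]'

```text
time: 10.85
tcp_pos: [0.6219, -0.0569, 0.2327]
ee_rot: [[0.196, 0.981, 0.0], [0.981, -0.196, -0.007], [-0.007, 0.002, -1.0]]
ft_force: [-3.3, 0.5, 10.7]
opening: 0.0005
```

```bash
python3 rep.py;python3 - <<'E'
from workcell import observe, imaging
import cv2,numpy as np
s=imaging.snapshot("side")
cv2.imwrite("pics/side10.png",s[:,:,::-1])
cv2.imwrite("pics/s10z.png",cv2.resize(s[160:240,225:325,::-1],None,fx=8,fy=7.5,interpolation=cv2.INTER_CUBIC))
E
```

```text
t 10.85 tcp [ 0.6219 -0.0569  0.2327] origin [ 0.6671 -0.0668  0.1126] in upright 0.028043060516815387 -0.00026853596381082903
yaw tool -0.19739714080993526 toolz [ 0.0002 -0.0068 -1.    ] F [-3.3393  0.4802 10.683 ] T [0.1116 0.883  0.0295] op 0.00046833674100900315
```

View pics/s10z.png

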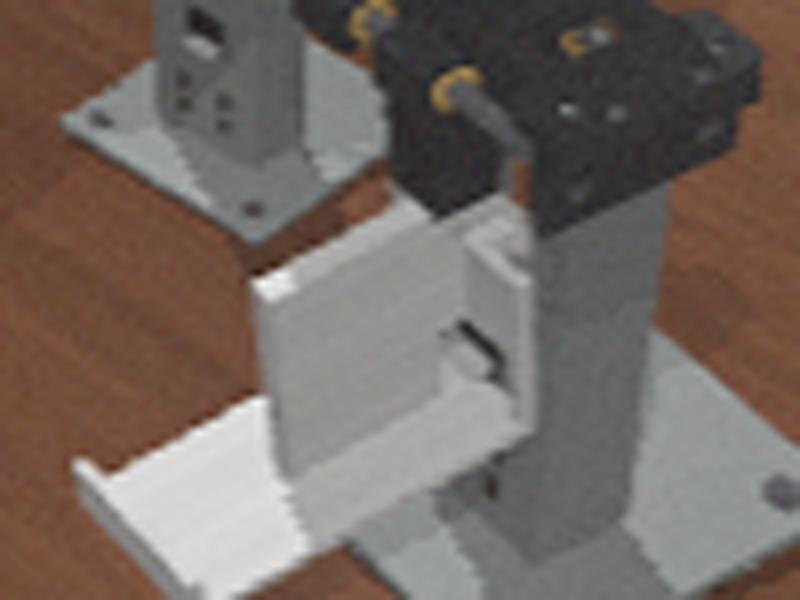

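Firm contact now: 10.7 N with the web top at about 0.169, so the origin is at z ≈ 0.074, its home value, and the bracket doesn't move. One harder push confirms it before I retreat.

>>> servo_tool --moves '[{"gripper": 0, "delta_pos": [0, 0, 0.15], "twist": [0, 0, 0]}, {"gripper": 0, "delta_pos": [0, 0, 0.25], "twist": [0, 0, 0]}, {"gripper": 0, "delta_pos": [0, 0, 0.25], "twist": [0, 0, 0]}]'

```text
time: 11.2
tcp_pos: [0.622, -0.057, 0.2325]
ee_rot: [[0.196, 0.981, 0.001], [0.981, -0.196, -0.006], [-0.006, 0.002, -1.0]]
ft_force: [-7.5, 0.2, 17.7]
opening: 0.0006
```

>>> servo_tool --moves '[{"gripper": 0, "delta_pos": [0, 0, -1], "twist": [0, 0, 0]}, {"gripper": 0, "delta_pos": [0, 0, -3], "twist": [0, 0, 0]}, {"gripper": 0, "delta_pos": [0, 0, -6], "twist": [0, 0, 0]}, {"gripper": 0, "delta_pos": [0, -4, -10], "twist": [0, 0, 0]}, {"gripper": 0, "delta_pos": [0, -8, -12], "twist": [0, 0, 0]}, {"gripper": 0, "delta_pos": [4, -12, -12], "twist": [0, 0, 0]}, {"gripper": 0, "delta_pos": [8, -15, -12], "twist": [0, 0, 0]}, {"gripper": 0, "delta_pos": [12, -15, -12], "twist": [0, 0, 0]}]'

```text
time: 12.0
tcp_pos: [0.4956, 0.0916, 0.3523]
ee_rot: [[0.197, 0.98, 0.0], [0.98, -0.197, -0.006], [-0.006, 0.002, -1.0]]
ft_force: [1.3, 0.4, 0.3]
opening: 0.0004
```

>>> servo_tool --moves '[{"gripper": 0, "delta_pos": [4, 0, 0], "twist": [0, 0, 0]}, {"gripper": 0, "delta_pos": [8, -2, 0], "twist": [0, 0, 0]}, {"gripper": 0, "delta_pos": [12, -2, 0], "twist": [0, 0, 0]}, {"gripper": 0, "delta_pos": [14, -2, 0], "twist": [0, 0, 0]}, {"gripper": 0, "delta_pos": [14, -2, 0], "twist": [0, 0, 0]}, {"gripper": 0, "delta_pos": [14, -2, 0], "twist": [0, 0, 0]}]'

```text
time: 12.6
tcp_pos: [0.5036, 0.232, 0.3513]
ee_rot: [[0.198, 0.98, 0.0], [0.98, -0.198, -0.007], [-0.007, 0.002, -1.0]]
ft_force: [0.0, -0.3, -0.4]
opening: 0.0003
```

```bash
python3 rep.py;python3 - <<'E'
from workcell import observe, imaging
import cv2,numpy as np
s=imaging.snapshot("side");t=imaging.snapshot("top")
cv2.imwrite("pics/side11.png",s[:,:,::-1]);cv2.imwrite("pics/top11.png",t[:,:,::-1])
a=[cv2.resize(i[:,:,::-1],(400,400),interpolation=cv2.INTER_CUBIC) for i in (s[150:250,225:325],t[120:220,230:330])]
cv2.imwrite("pics/g11.png",np.hstack(a))
E
```

```text
t 12.6 tcp [0.5036 0.232  0.3513] origin [0.5487 0.2221 0.2312] in upright -0.14375749871072768 0.26032816225682615
yaw tool -0.1988928190324106 toolz [ 0.0002 -0.0072 -1.    ] F [ 0.0145 -0.3082 -0.3528] T [-0.0067 -0.039  -0.0195] op 0.0002897760796736971
```

View pics/g11.png

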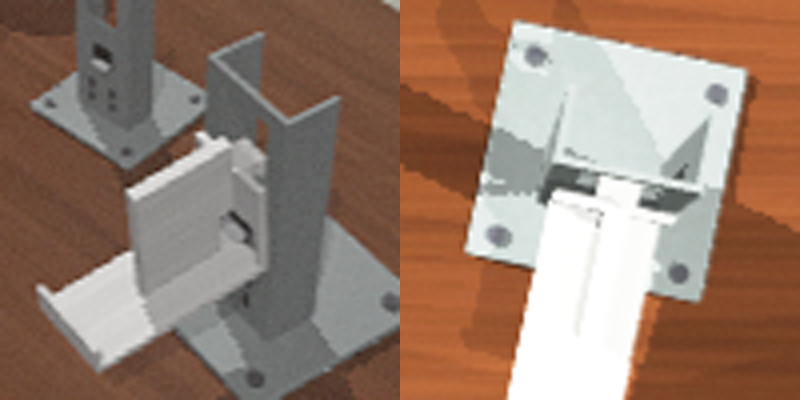

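View pics/top11.png

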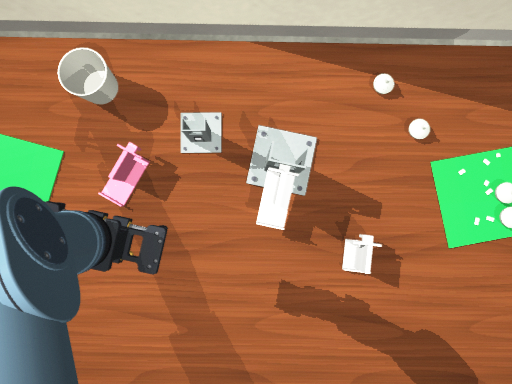

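The bracket hangs in the slot, with the catch showing above the shelf at side crop (235,230). The short bracket is unmoved at top (359,255). I'll check the pose numerically by casting rays at visible corners.

```bash
python3 - <<'E'
from h import *
import cv2
np.set_printoptions(precision=4,suppress=True)
U=np.array([.6396,-.0611,0]);c,s=np.cos(.194),np.sin(.194);R=np.array([[c,s,0],[-s,c,0],[0,0,1]])
f=lambda q:U+R@(np.array(q)+[0,0,.075])
S=lambda u,v:np.array(((u+.5)/4-.5+225,(v+.5)/4-.5+150))
for nm,q,seen in(("web front top right",(-.075,-.005,.095),(140,202)),("shelf front low right",(-.13,-.032,0),(101,371)),("plate low right rear",(0,-.032,0),(266,270)),):
    print(nm,"home pred side",proj("side",f(q)),"seen",S(*seen),"top pred",proj("top",f(q)))
    L=R.T@(onz("side",S(*seen),f(q)[2])-U); print("  in upright at that height",L-[0,0,.075],"want",q)
t=cv2.imread("pics/top11.png");t0=cv2.imread("pics/top0.png")
m=(t[:,:,0].astype(int)>200)
cs,_=cv2.findContours((m[150:235,250:300]*255).astype(np.uint8),0,1)
k=max(cs,key=cv2.contourArea);pts=k[:,0]+[250,150];low=pts[pts[:,1]>190]
print(cv2.minAreaRect(low.astype(np.float32)))
print("top pred front corners",proj("top",f((-.13,-.032,.012))),proj("top",f((-.13,.032,.012))))
def sb(im):
    m=(im[225:290,330:395].min(2)>150).astype(np.uint8);M=cv2.moments(m,True);return M["m10"]/M["m00"],M["m01"]/M["m00"]
print("short bracket centroid shift",sb(t0),sb(t))
E
python3 - <<'E'
import cv2
s=cv2.imread("pics/side11.png");cv2.imwrite("pics/s11z.png",cv2.resize(s[175:235,255:305],None,fx=10,fy=10,interpolation=cv2.INTER_CUBIC))
E
```

```text
web front top right home pred side [261.6974 196.4611] seen [259.625 200.125] top pred [279.9933 201.9817]
  in upright at that height [-0.0859 -0.012   0.095 ] want (-0.075, -0.005, 0.095)
shelf front low right home pred side [249.0684 240.3693] seen [249.875 242.375] top pred [283.0533 228.8661]
  in upright at that height [-0.1319 -0.0382 -0.    ] want (-0.13, -0.032, 0)
plate low right rear home pred side [291.6423 217.4526] seen [291.125 217.125] top pred [294.5462 173.5693]
  in upright at that height [-0.0004 -0.0304 -0.    ] want (0, -0.032, 0)
((273.7073059082031, 207.36585998535156), (28.91501808166504, 39.67084503173828), 12.094757080078125)
top pred front corners [283.5521 229.124 ] [255.8347 223.1781]
short bracket centroid shift (28.492985971943888, 29.22244488977956) (28.547357926221338, 29.206380857427718)
```

View pics/s11z.png

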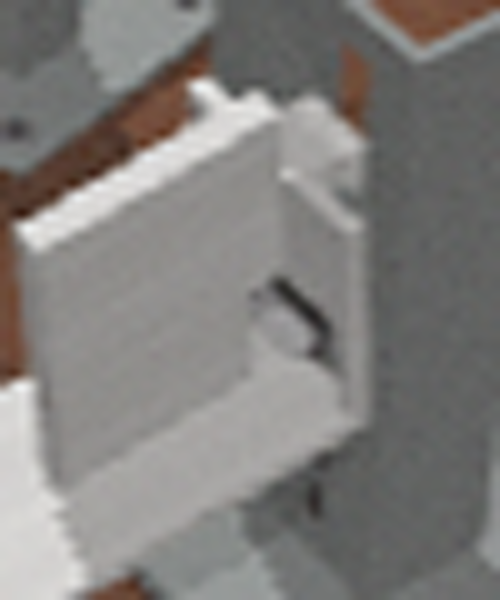

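The front end sits a little low, as a nose-down sag within the hook's slack. I'll work out how much from the picked corners.

```bash
python3 - <<'E'
from h import *
from scipy.optimize import least_squares
U=np.array([.6396,-.0611,0]);c,s=np.cos(.194),np.sin(.194);R=np.array([[c,s,0],[-s,c,0],[0,0,1]])
Z=lambda u,v:np.array(((u+.5)/10-.5+255,(v+.5)/10-.5+175))
S=lambda u,v:np.array(((u+.5)/4-.5+225,(v+.5)/4-.5+150))
obs=[((-.075,-.005,.095),Z(36,248)),((-.075,.005,.095),Z(16,226)),((-.13,-.032,0),S(101,371)),((-.075,-.005,.005),Z(65,492)),
     ((0,-.032,.036*0),Z(368,420)),((-.005,-.032,.075),Z(358,232)),((-.004,-.005,.095),Z(280,122))]
def f(p,q):
    th,dx,dy,dz=p;C,Sn=np.cos(th),np.sin(th)   # th>0 nose down
    x,y,z=q; return U+R@np.array([x*C-z*Sn+dx,y+dy,x*Sn+z*C+.075+dz])
def r(p):return np.concatenate([proj("side",f(p,q))-o for q,o in obs])
a=least_squares(r,[0,0,0,0],loss="soft_l1");print(a.x.round(4));print(r(a.x).reshape(-1,2).round(1))
J=np.linalg.inv(a.jac.T@a.jac);print("sd/px",np.sqrt(np.diag(J)).round(4))
E
```

```text
[ 0.0966  0.0047  0.006  -0.0055]
[[ 0.6  0.3]
 [ 0.1  0.1]
 [-0.4  0.2]
 [ 0.2 -0.3]
 [ 0.1  0.2]
 [-1.   0.3]
 [ 0.1 -0.9]]
sd/px [0.0203 0.0078 0.01   0.0135]
```

The fit gives about 0.097 rad nose-down (uncertainty about 0.015). That matches the hook's own slack of 6 mm over 65 mm, 0.092 rad, so it is a natural hang inside the 0.12 limit. The catch is out, the robot is clear and the short bracket hasn't moved, so I'm handing in.

```bash
python3 - <<'E'
from workcell import imaging, manip, observe
import cv2,numpy as np
s=imaging.snapshot("side")[:,:,::-1]; b=cv2.imread("pics/side11.png")
print("change in bracket region",np.abs(s.astype(int)-b)[150:250,225:325].mean(), observe()["time"])
print(manip.finish_job())
E
```

```text
change in bracket region 2.295533333333333 12.75
the job is handed in; nothing more can be done
None
```

The long bracket hangs in the slot of the large upright with the spring catch out above its shelf. I handed the job in at about 12.8 s; no verdict is reported.

I gripped it across its web, fed the hook into the slot and lowered it onto the catch. Then I let go, pressed it down with closed fingertips on the web near the back plate, and backed the arm well clear.

**Last checks that agreed:**
- **Height:** the bracket held still under an 18 N press on the web top. That puts its origin at z of about 0.074–0.076 m (home is 0.075).
- **Catch:** the side picture shows it out above the shelf plate.
- **Squareness:** yaw matches the upright to about 0.02 rad.
- **Short bracket:** it did not move (under 0.1 px in the top view).
- **Robot:** it reads no contact force.

**Checks that were weaker or disagreed:**
- **Tilt:** the bracket hangs nose-down by about 0.097 rad (uncertainty about 0.015), which is inside the 0.12 limit but not by much. It fits the hook's own slack of about 0.092 rad.
- **Offsets:** the same one-view fit suggests 5 to 6 mm offsets in x, y and z, with an uncertainty of about 8–14 mm. Its z, about 0.0695 m, is near the lower limit of 0.069 m and disagrees with the touch height; I trusted the touch.
- **Snap:** I did not see the snap in the force readings, because it happened between them. I judged it from the picture and the final height.

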